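# Build up the spacer-stem desk lamp

## Robot

A 6-joint arm with a two-finger parallel gripper is mounted at the origin on the work surface. World frame = base frame: x ahead of the robot, y to its left, z up, the work surface at z = 0. Lengths are in mm, angles in rad, forces in N, time in s.
With the tool pointing down it reaches from about 300 to 775 mm from the base axis. Payload 14.6 kg.
Tool frame: the origin (TCP) lies on the centre line of the jaws, within the pads' length; the fingertips stand 22 mm ahead of it and the grasp point (between the pads) lies 3 mm ahead of it (robot.tcp_to_tips is the distance from the TCP to the fingertips, in mm); z points along the fingers, y is the line along which they close (so a half turn about z gives the same grasp; the last joint's range is limited). The gripper opens to 85 mm and grips with 20 to 120 N. Pads are 22 mm wide; open, the fingers measure 114 mm over their backs; the gripper's body (76 mm by 85 mm) begins 54 mm behind the grasp point. The pads swing forward as they close: fully open they stand 13 mm farther back than shut.
Start: joints at [1.269, 0.3, 1.521, -0, 1.321, -0.067], TCP at [127.955, 534.899, 253.281] pointing down, gripper open.
Joint ranges: [-3.03, 3.03], [-0.79, 2.21], [0.23, 2.52], [-1.04, 4.18], [0, 3.07], [-2.55, 2.55]. Speed limits (rad/s): [2.22, 2.22, 2.57, 3.14, 3.14, 3.14].

## Interface

Orientations are given as a 3x3 rotation matrix whose columns are the frame's x, y, z axes.
In Python, from cell import robot gives the robot as it stands.
- The arm moves only by the shell command python3 -m crank 'ROWS' [FORCE]. ROWS is JSON, a list of rows, each an object of numbers: "jaw": the closure, from -1 (fully open) to 1 (shut), so that 0 is half open; "x", "y", "z": the shift along the tool's x, y, z in mm; "rx", "ry", "rz": the turn, a rotation vector about the tool's x, y, z in rad. In form: [{"jaw": .., "x": .., "y": .., "z": .., "rx": .., "ry": .., "rz": ..}, ...]. A call has 1 to 20 rows; each row is the pose to reach, as a shift and turn from the pose commanded when the call began, along the tool's axes at that moment; what a row does not reach only later rows make up. A row lasts 1/12 s, in which the tool goes at most 41.7 mm and 7.16 degrees, less where a joint would pass 70% of its speed; a pose out of reach is approached as far as the arm can. A call with a gripper value outside its range is refused whole. The fingers move at their own pace and stop on an object; FORCE is the grip in N (left out, the last holds). Time passes only in rows, so rows that repeat a pose let the fingers close. It gives the time, the measured TCP pose, the force, the opening and the grip force at its end, in the units of the state.
- robot.get_obs(): the state, without advancing time (a new reading comes with each control period).
- robot.snapshot(name): name is "scene" or "side" or "wrist"; returns a dict with "frame" (420x560x3 uint8, blue, green, red), "vertical_fov" (degrees; the focal length in pixels is half the picture's height over the tangent of half this angle, whatever the lens; pixels are square), "cx", "cy" (the principal point, pixels), "R" (3x3) and "t" (3): a world point X has camera coordinates R X + t. Camera axes: x right, y down, z forward; pixel columns grow to the right and rows downward; lengths in mm; the calibration is good to about 2 mm. A picture is of the moment at which its call begins. There is no depth.
- robot.sign_off(): hands the job in; it is judged then, once.
The state is a dict: "time_s": time; "joint_pos": joint angles; "qvel": joint speeds; "tau": joint torques, N m; "eef_pos": TCP position; "tool_rot": TCP orientation; "wrist_force": force on the tool from outside, world axes, zero at the start; "wrist_torque": the same for the moment, N m; "finger_gap": finger opening in mm; "grasp_force": force on a finger pad.
Only numpy, scipy, OpenCV 4.12 (cv2) and the standard library are available. Lean on these libraries where they do the work, as an engineer would, in place of code of your own. Each camera call takes 0.05 s, during which the arm holds its last target. There are 200 camera calls.

## Task

Put the desk lamp together: push the brass stem down into the collet of the black lamp base, past its seal, until it bottoms. The wooden spacers come in two bores: slip each one that fits down over the stem, and lay each one that proves too tight for it flat in the white clip dish. Last, set the lamp head on top of the stem, and leave the other things on the desk where they are.

Things in the scene. Friction and masses are not known exactly. Their poses are not given: they have to be found in the camera images.
- stem: Brass lamp stem, a straight tube 22 mm in diameter and 200 mm long, 180 g, both ends alike and tapered over 4 mm to 16 mm across. At the start it stands upright and loose in the 26 mm middle hole of the pen stand, its foot 10 mm above the desk, its upper 150 mm standing out. Origin: centre of its lower end; z along the stem, up.
- stem_top (a point): Centre of the upper end of the stem, 200 mm along it from its origin.
- lamp_base: Lamp base: a black disc 130 mm across, up to 18 mm thick, with a round upright boss 52 mm across and 48 mm high in its middle holding the push-fit collet. Heavy, does not shift. Origin: centre of its underside.
- socket_mouth (a point): Centre of the collet's mouth, 48 mm above the desk. The vertical bore is 25 mm wide, 40 mm deep. A sprung rubber seal sits 14 mm below the mouth: the stem stops on it by its own weight and needs about 8 to 12 N of push to pass; after that a few N until it bottoms.
- socket_floor (a point): Centre of the collet's floor, 40 mm below the mouth and 8 mm above the desk. Home means the stem's foot rests here; the stem's top then stands 208 mm above the desk, 160 mm above the mouth.
- pen_stand: Dark wooden pen stand, a block 75 x 120 x 60 mm (its x, y, z), fixed, with a 26 mm blind hole 50 mm deep in the middle and two empty 13 mm holes 42 mm either side along its y. Origin: centre of its underside.
- clip_dish: White porcelain clip dish, a shallow rectangular tray 120 x 170 mm (its x, y) and 16 mm high with 5 mm walls and a 5 mm floor; it does not shift. There is room for two spacers side by side along its y (at about -35 and +35 mm). Origin: centre of its underside.
- lamp_head: Lamp head, 220 g, 98 mm high: a black socket 58 mm across and 30 mm high with a 25.6 mm bore open below; a white shade disc 104 mm across above it (30 to 56 mm up); a brass finial on top, a plain 28 mm post from 56 to 98 mm up, to hold it by. Origin: centre of its underside; z up.
- head_seat (a point): Top of the bore of the lamp head, on its axis 30 mm above its origin: the stem's upper end rests here when the head is on.
- spacer_a: Beech spacer, a turned ring like the others: 58 mm outside diameter, 42 mm high, 70 g. Its straight bore is either 25 mm (slides freely over the 22 mm stem) or 18 mm (too tight: stops on the stem's tip); the name does not tell which. Origin: centre of its underside; z up along the bore. May be absent (None).
- spacer_b: Beech spacer, a turned ring like the others: 58 mm outside diameter, 42 mm high, 70 g. Its straight bore is either 25 mm (slides freely over the 22 mm stem) or 18 mm (too tight: stops on the stem's tip); the name does not tell which. Origin: centre of its underside; z up along the bore. May be absent (None).
- spacer_c: Beech spacer, a turned ring like the others: 58 mm outside diameter, 42 mm high, 70 g. Its straight bore is either 25 mm (slides freely over the 22 mm stem) or 18 mm (too tight: stops on the stem's tip); the name does not tell which. Origin: centre of its underside; z up along the bore. May be absent (None).
- spacer_d: Beech spacer, a turned ring like the others: 58 mm outside diameter, 42 mm high, 70 g. Its straight bore is either 25 mm (slides freely over the 22 mm stem) or 18 mm (too tight: stops on the stem's tip); the name does not tell which. Origin: centre of its underside; z up along the bore. May be absent (None).
- spacer_e: Beech spacer, a turned ring like the others: 58 mm outside diameter, 42 mm high, 70 g. Its straight bore is either 25 mm (slides freely over the 22 mm stem) or 18 mm (too tight: stops on the stem's tip); the name does not tell which. Origin: centre of its underside; z up along the bore. May be absent (None).
- paperweight: Round pewter paperweight, 76 mm across, 34 mm high, loose. Not part of the job. Origin: centre of its underside.
- stapler: Nickel desk stapler, 150 mm long (its x), 38 mm wide, 49 mm high, loose. Not part of the job. Origin: centre of its underside.
- ruler_block: Short steel ruler block, 150 (its x) x 30 x 12 mm, loose. Not part of the job. Origin: centre of its underside.
- pen_box: Mahogany pen box with a brass hinged lid, shut, 80 x 200 mm (its x, y), 53 mm high, fixed. Not part of the job. Origin: centre of its underside.
Not all that is in view belongs to the job. Several things look just like the lamp_head: the one meant starts nearest to the robot's base. Leave any green or pink look-alike of the spacer_c alone.

How it is judged (in metres and radians):
On the way, in this order (a step that is already met when the one before it is completed fails the run):
1. the stem is home in the collet, resting on its floor and upright (distance between stem and socket_floor below 0.006 m and z of stem in the frame of socket_floor below 0.004 m and angle between stem's own z axis and vertical below 0.08 rad), for 0.3 s.
2. every spacer that fits is down on the stem (all of step 1 and horizontal distance between each of spacer_a, spacer_c, spacer_e and socket_floor below 0.012 m and z of each of spacer_a, spacer_c, spacer_e in the frame of socket_mouth below 0.092 m and angle between each of spacer_a, spacer_c, spacer_e's own z axis and vertical below 0.12 rad), for 0.3 s.
3. the lamp head is on the stem, its bore bottomed on the stem's top (all of step 1 and distance between head_seat and stem_top below 0.006 m and angle between lamp_head's own z axis and vertical below 0.12 rad), for 0.3 s.
At the end, for the whole second after the job is handed in: Stem foot within 4 mm of the collet floor, stem within 0.08 rad of upright; each fitting spacer down on the stem, stacked on the base; each tight one flat inside the clip dish; lamp head on the stem, the stem top within 6 mm of its bore end; all at rest (all of step 3 and horizontal distance between each of spacer_a, spacer_c, spacer_e and socket_floor below 0.012 m and z of each of spacer_a, spacer_c, spacer_e in the frame of socket_mouth below 0.092 m and angle between each of spacer_a, spacer_c, spacer_e's own z axis and vertical below 0.12 rad and x of spacer_b in the frame of clip_dish between -0.045 and 0.045 m and y of spacer_b in the frame of clip_dish between -0.07 and 0.07 m and z of each of spacer_b, spacer_d in the frame of clip_dish below 0.015 m and angle between each of spacer_b, spacer_d's own z axis and vertical below 0.15 rad and x of spacer_d in the frame of clip_dish between -0.045 and 0.045 m and y of spacer_d in the frame of clip_dish between -0.07 and 0.07 m and linear speed of each of spacer_a, spacer_b, spacer_c, spacer_d, spacer_e, stem, lamp_head below 0.02 m/s); the robot touches nothing.
It fails at once if the paperweight is pushed more than 30 mm (distance of paperweight from where it was at the start of the episode above 0.03 m).
It fails at once if the stapler is pushed more than 30 mm (distance of stapler from where it was at the start of the episode above 0.03 m).
It fails at once if the ruler block is pushed more than 30 mm (distance of ruler_block from where it was at the start of the episode above 0.03 m).
Of spacer_a, spacer_b, spacer_c, spacer_d, spacer_e only 3 to 5 are there at a start; the rules pass over those that are not, and their reading is None.
At some moment in a run one of spacer_a, spacer_b, spacer_c, spacer_d, spacer_e may be knocked a few centimetres aside while the robot is not near it.
It also fails if it takes over 210 s, if anything falls off the work surface, if the arm or the gripper's body presses on something with over 40 N, if the wrist force passes 120 N, or if a joint passes its speed limit or range.

## Working session

There is one attempt and no reset: what is moved stays moved. The work goes in short steps, Python scripts to look and compute and a shell command to move; the robot and the scene stay as the last step left them, time stands still between calls to the robot, and variables do not carry over. Pictures are saved under pics/ and viewed, at most 16 in all, crops included, and the job is handed in when it is done.

```bash
ls; mkdir -p pics; cat > h.py <<'E'
import numpy as np, cv2
from cell import robot
def snap(n,save=None):
    s=robot.snapshot(n); s['f']=210/np.tan(np.radians(s['vertical_fov'])/2)
    s['R']=np.array(s['R']);s['t']=np.array(s['t'])
    if save: cv2.imwrite('pics/'+save,s['frame'])
    return s
def ray(s,u,v):
    d=s['R'].T@np.array([(u-s['cx'])/s['f'],(v-s['cy'])/s['f'],1]); return -s['R'].T@s['t'],d
def onz(s,u,v,z):
    o,d=ray(s,u,v); return o+d*(z-o[2])/d[2]
def proj(s,X):
    c=s['R']@np.array(X,float)+s['t']; return c[0]/c[2]*s['f']+s['cx'],c[1]/c[2]*s['f']+s['cy']
def togo(x,y,z,yaw=None):
    "tool-frame shift to target TCP"
    o=robot.get_obs();R=np.array(o['tool_rot']);return R.T@(np.array([x,y,z])-np.array(o['eef_pos']))
E
python3 - <<'E'
from h import *
ims=[]
for n in('scene','side','wrist'):
    s=snap(n,n+'0.png'); print(n,s['vertical_fov'],s['cx'],s['cy'],s['frame'].shape,-s['R'].T@s['t'],s['R'].round(3).tolist())
o=robot.get_obs();print({k:np.round(v,3).tolist() for k,v in o.items()})
E
```

```text
pics
scene 56.13692155541113 280.11247714760356 208.79514410646118 (420, 560, 3) [1081.43372345 -437.76430367  936.59893152] [[0.622, 0.783, -0.014], [0.579, -0.472, -0.665], [-0.527, 0.406, -0.747]]
side 44.5223219630801 275.7522745344788 207.40428779304068 (420, 560, 3) [ 218.99253037 1103.95544653 1206.88559852] [[-0.953, -0.302, 0.013], [-0.214, 0.643, -0.735], [0.213, -0.703, -0.678]]
wrist 66.68543489800503 274.36416071206844 213.71357138998067 (420, 560, 3) [ 63.34646715 550.07547095 373.61492991] [[0.232, 0.973, -0.001], [0.939, -0.224, 0.263], [0.255, -0.062, -0.965]]
{'time_s': 0.15, 'joint_pos': [1.269, 0.3, 1.521, -0.0, 1.321, -0.067], 'qvel': [0.0, -0.002, -0.001, 0.002, 0.001, -0.0], 'tau': [0.001, -54.366, -36.189, -0.0, 0.003, -0.0], 'eef_pos': [127.932, 534.766, 252.854], 'tool_rot': [[-0.973, 0.233, -0.0], [0.233, 0.973, -0.001], [0.0, -0.001, -1.0]], 'wrist_force': [-0.52, 0.438, 0.359], 'wrist_torque': [0.047, -0.002, 0.043], 'grasp_force': 0.0, 'finger_gap': 85.64}
```

View pics/scene0.png

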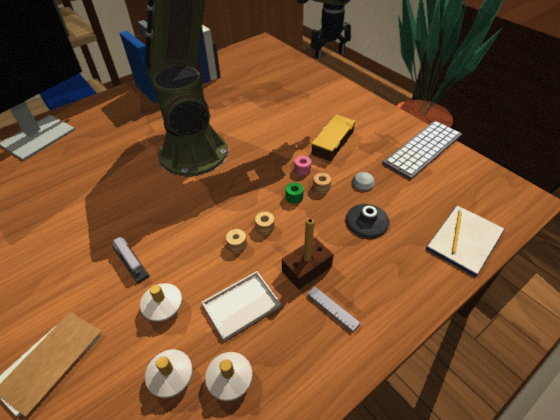

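View pics/side0.png

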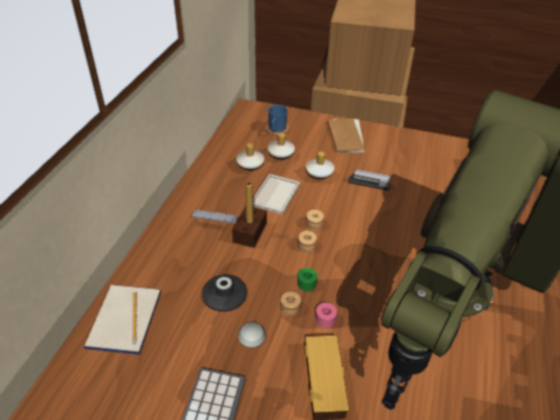

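The scene view shows the lamp heads at (161,300), (169,372) and (229,376). Plain spacers are at (236,240), (264,222) and (322,182), with the green look-alike at (294,193) and the pink one at (303,166). The base boss is at (369,211), the stem in its stand at (308,240) and the dish at (242,303). The side view shows the same things. Next I'll make enlarged crops and rough fixes from both views.

```bash
python3 - <<'E'
from h import *
a=snap('scene');b=snap('side')
P={'sp1':((236,236),(315,214),42),'sp2':((264,218),(307,236),42),'sp3':((322,178),(291,298),42),'green':((294,188),(307,275),42),'pink':((303,161),(326,310),42),
'boss':((369,211),(224,284),48),'stemtop':((309,221),(249,184),210),'h1':((156,287),(320,153),98),'h2':((163,360),(281,134),98),'h3':((226,363),(250,145),98),
'dish':((242,303),(276,193),10),'pw':((364,178),(251,330),34),'ruler':((333,309),(215,217),12),'stapler':((130,258),(370,180),30),'pens':((308,258),(250,220),60)}
for k,(p,q,z) in P.items():
    o1,d1=ray(a,*p);o2,d2=ray(b,*q);A=np.c_[d1,-d2];l=np.linalg.lstsq(A,o2-o1,rcond=None)[0]
    m=(o1+d1*l[0]+o2+d2*l[1])/2
    print(k,onz(a,*p,z)[:2].round(),onz(b,*q,z)[:2].round(),'tri',m.round(),'gap',np.linalg.norm(o1+d1*l[0]-o2-d2*l[1]).round(1))
c1=cv2.resize(a['frame'][140:400,100:420],None,fx=2.5,fy=2.3*2.5/2.3*0.92,interpolation=3)
c1=cv2.resize(a['frame'][150:400,100:433],(799,600),interpolation=3)
c2=cv2.resize(b['frame'][110:360,170:410],(576,600),interpolation=3)
cv2.imwrite('pics/c1.png',c1);cv2.imwrite('pics/c2.png',c2)
E
```

```text
sp1 [ 453. -115.] [ 452. -115.] tri [ 452. -115.   42.] gap 0.1
sp2 [449. -12.] [451.  -9.] tri [450. -11.  41.] gap 3.3
sp3 [432. 237.] [431. 240.] tri [431. 239.  40.] gap 0.5
green [410. 137.] [410. 145.] tri [409. 141.  38.] gap 4.4
pink [330. 244.] [328. 249.] tri [328. 246.  39.] gap 1.2
boss [630. 245.] [626. 257.] tri [628. 251.  41.] gap 2.3
stemtop [644. -14.] [640.  -4.] tri [642. -11. 205.] gap 2.1
h1 [ 499. -375.] [ 504. -373.] tri [ 502. -374.   99.] gap 4.5
h2 [ 670. -445.] [ 672. -442.] tri [ 672. -444.   98.] gap 2.7
h3 [ 760. -343.] [ 759. -338.] tri [ 760. -343.   95.] gap 1.8
dish [ 622. -216.] [ 617. -210.] tri [ 619. -215.    5.] gap 1.3
pw [514. 350.] [505. 369.] tri [507. 361.  22.] gap 2.0
ruler [784. -44.] [774. -26.] tri [780. -39.  -1.] gap 0.8
stapler [ 322. -385.] [ 311. -363.] tri [ 311. -383.   15.] gap 2.8
pens [649. -14.] [640.  -3.] tri [644. -10.  52.] gap 2.1
```

View pics/c1.png

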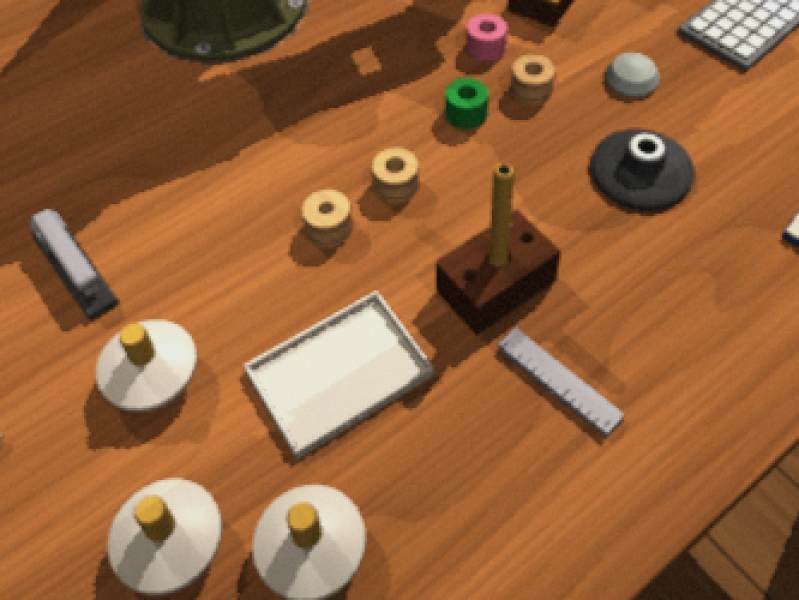

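View pics/c2.png

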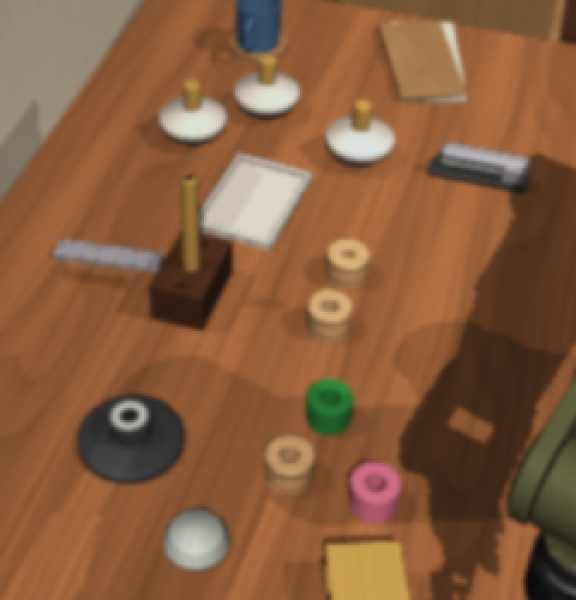

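The crops confirm three plain spacers, at c1 (326,212), (395,165) and (534,70). The first seems to have a smaller bore than the other two. The base's white collet ring is at c1 (647,148).

There are three lamp-head candidates, at scene pixels (161,300), (169,372) and (229,376). They lie about 625, 805 and 834 mm from the robot base, so I want the one at (161,300), world (502,-374). Crop c1 at (146,362) confirms it.

Next I'll move over the base to look with the wrist camera.

```bash
python3 -m crank '[{"x":-526,"y":-167,"z":-40,"rz":-0.235,"jaw":-1},{"x":-526,"y":-167,"z":-40,"rz":-0.235,"jaw":-1},{"x":-526,"y":-167,"z":-40,"rz":-0.235,"jaw":-1},{"x":-526,"y":-167,"z":-40,"rz":-0.235,"jaw":-1},{"x":-526,"y":-167,"z":-40,"rz":-0.235,"jaw":-1},{"x":-526,"y":-167,"z":-40,"rz":-0.235,"jaw":-1},{"x":-526,"y":-167,"z":-40,"rz":-0.235,"jaw":-1},{"x":-526,"y":-167,"z":-40,"rz":-0.235,"jaw":-1},{"x":-526,"y":-167,"z":-40,"rz":-0.235,"jaw":-1},{"x":-526,"y":-167,"z":-40,"rz":-0.235,"jaw":-1},{"x":-526,"y":-167,"z":-40,"rz":-0.235,"jaw":-1},{"x":-526,"y":-167,"z":-40,"rz":-0.235,"jaw":-1},{"x":-526,"y":-167,"z":-40,"rz":-0.235,"jaw":-1},{"x":-526,"y":-167,"z":-40,"rz":-0.235,"jaw":-1},{"x":-526,"y":-167,"z":-40,"rz":-0.235,"jaw":-1},{"x":-526,"y":-167,"z":-40,"rz":-0.235,"jaw":-1},{"x":-526,"y":-167,"z":-40,"rz":-0.235,"jaw":-1}]' 60; python3 - <<'E'
from h import *
w=snap('wrist','w1.png'); print(proj(w,[629,251,48]),proj(w,[629,251,0]),proj(w,[431,239,42]))
E
```

```text
(np.float64(167.5771111867299), np.float64(556.2952112095724)) (np.float64(177.0269466011298), np.float64(518.300976820865)) (np.float64(114.25796788289034), np.float64(455.03786687083755))schema error: expected keys jaw, x, y, z, rx, ry, rz
```

View pics/w1.png

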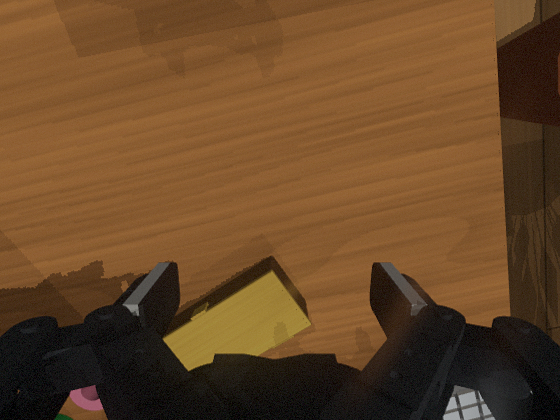

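The call needs every key in each row. This wrist view shows only the pen box, with the fingers covering the lower half of the picture. To see an object I have to put the TCP about 60 mm beyond it.

```bash
python3 -m crank '[{"jaw":-1,"x":-613,"y":-146,"z":-37,"rx":0,"ry":0,"rz":-0.235},{"jaw":-1,"x":-613,"y":-146,"z":-37,"rx":0,"ry":0,"rz":-0.235},{"jaw":-1,"x":-613,"y":-146,"z":-37,"rx":0,"ry":0,"rz":-0.235},{"jaw":-1,"x":-613,"y":-146,"z":-37,"rx":0,"ry":0,"rz":-0.235},{"jaw":-1,"x":-613,"y":-146,"z":-37,"rx":0,"ry":0,"rz":-0.235},{"jaw":-1,"x":-613,"y":-146,"z":-37,"rx":0,"ry":0,"rz":-0.235},{"jaw":-1,"x":-613,"y":-146,"z":-37,"rx":0,"ry":0,"rz":-0.235},{"jaw":-1,"x":-613,"y":-146,"z":-37,"rx":0,"ry":0,"rz":-0.235},{"jaw":-1,"x":-613,"y":-146,"z":-37,"rx":0,"ry":0,"rz":-0.235},{"jaw":-1,"x":-613,"y":-146,"z":-37,"rx":0,"ry":0,"rz":-0.235},{"jaw":-1,"x":-613,"y":-146,"z":-37,"rx":0,"ry":0,"rz":-0.235},{"jaw":-1,"x":-613,"y":-146,"z":-37,"rx":0,"ry":0,"rz":-0.235},{"jaw":-1,"x":-613,"y":-146,"z":-37,"rx":0,"ry":0,"rz":-0.235},{"jaw":-1,"x":-613,"y":-146,"z":-37,"rx":0,"ry":0,"rz":-0.235},{"jaw":-1,"x":-613,"y":-146,"z":-37,"rx":0,"ry":0,"rz":-0.235},{"jaw":-1,"x":-613,"y":-146,"z":-37,"rx":0,"ry":0,"rz":-0.235},{"jaw":-1,"x":-613,"y":-146,"z":-37,"rx":0,"ry":0,"rz":-0.235},{"jaw":-1,"x":-613,"y":-146,"z":-37,"rx":0,"ry":0,"rz":-0.235},{"jaw":-1,"x":-613,"y":-146,"z":-37,"rx":0,"ry":0,"rz":-0.235},{"jaw":-1,"x":-613,"y":-146,"z":-37,"rx":0,"ry":0,"rz":-0.235}]' 60; python3 - <<'E'
from h import *
w=snap('wrist','w2.png'); print(proj(w,[629,251,48]),proj(w,[629,251,0]),proj(w,[431,239,42]))
E
```

```text
time_s: 1.97
eef_pos: [689.3, 251.2, 290.7]
tool_rot: [[-1.0, -0.001, 0.0], [-0.001, 1.0, 0.0], [-0.0, 0.0, -1.0]]
wrist_force: [-0.4, -0.9, 0.1]
finger_gap: 85.1
grasp_force: 0.0
(np.float64(274.25219099302507), np.float64(132.40508106834193)) (np.float64(274.24737146348133), np.float64(131.73975762943132)) (np.float64(262.15814259519925), np.float64(-80.7918453712729))
```

View pics/w2.png

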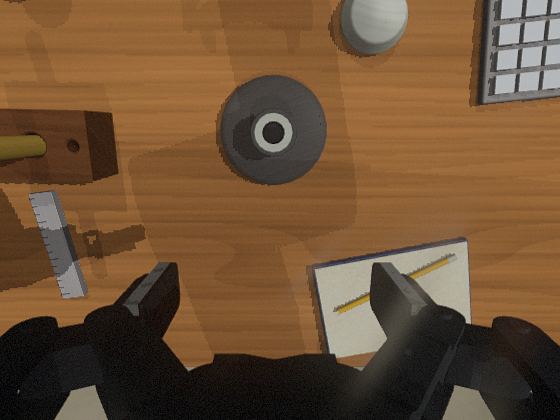

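The wrist view shows the collet ring at about (272,131), close to the predicted (274,132). Now I'll look at the stem the same way.

```bash
cat >> h.py <<'E'
def blob(m,near,r=60):
    "centroid,(w,h),area of component of mask nearest pixel"
    n,l,st,c=cv2.connectedComponentsWithStats(m.astype(np.uint8))
    k=min((i for i in range(1,n) if st[i,4]>25),key=lambda i:np.hypot(*(c[i]-near)))
    cn=cv2.findContours((l==k).astype(np.uint8),cv2.RETR_EXTERNAL,cv2.CHAIN_APPROX_NONE)[0][0]
    return cv2.minEnclosingCircle(cn),c[k],st[k],cv2.fitEllipse(cn)
E
python3 - <<'E'
from h import *
w=snap('wrist');g=w['frame'].astype(int)
m=(g.min(2)>150)
b=blob(m,(272,131));print(b); e=b[3][0];print(onz(w,*e,48))
E
python3 -m crank '[{"jaw":-1,"x":-10,"y":-260,"z":0,"rx":0,"ry":0,"rz":0},{"jaw":-1,"x":-10,"y":-260,"z":0,"rx":0,"ry":0,"rz":0},{"jaw":-1,"x":-10,"y":-260,"z":0,"rx":0,"ry":0,"rz":0},{"jaw":-1,"x":-10,"y":-260,"z":0,"rx":0,"ry":0,"rz":0},{"jaw":-1,"x":-10,"y":-260,"z":0,"rx":0,"ry":0,"rz":0},{"jaw":-1,"x":-10,"y":-260,"z":0,"rx":0,"ry":0,"rz":0},{"jaw":-1,"x":-10,"y":-260,"z":0,"rx":0,"ry":0,"rz":0},{"jaw":-1,"x":-10,"y":-260,"z":0,"rx":0,"ry":0,"rz":0},{"jaw":-1,"x":-10,"y":-260,"z":0,"rx":0,"ry":0,"rz":0}]'
python3 - <<'E'
from h import *
w=snap('wrist','w3.png'); print(proj(w,[643,-10,210]))
hs=cv2.cvtColor(w['frame'],cv2.COLOR_BGR2HSV)
for p in[(269,148)]: print(hs[p[1]-5:p[1]+6:5,p[0]-10:p[0]+11:5].tolist())
E
```

```text
(((273.2272644042969, 131.40908813476562), 18.410600662231445), array([274.83333333, 125.25347222]), array([255, 113,  37,  30, 288], dtype=int32), ((273.2652282714844, 129.6024169921875), (26.995994567871094, 33.81566619873047), 99.41777038574219))
[626.10011858 249.89803849  48.        ]
time_s: 2.82
eef_pos: [700.1, -9.3, 290.6]
tool_rot: [[-1.0, 0.0, 0.0], [0.0, 1.0, 0.0], [-0.0, 0.0, -1.0]]
wrist_force: [-0.1, 1.0, -0.1]
finger_gap: 85.4
grasp_force: 0.0
(np.float64(273.34587150877485), np.float64(142.43470325753944))
[[[20, 166, 72], [21, 148, 100], [9, 65, 39], [4, 117, 35], [15, 87, 41]], [[22, 206, 63], [21, 157, 175], [10, 104, 44], [14, 114, 38], [12, 59, 43]], [[12, 159, 82], [19, 176, 74], [21, 159, 162], [22, 161, 165], [22, 164, 163]]]
```

View pics/w3.png

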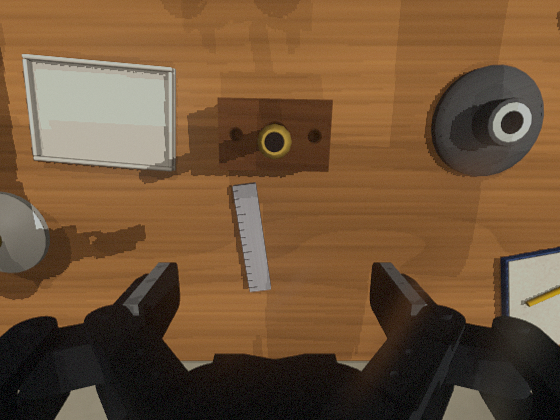

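The stem's top ring is at (275,141), which puts it at about (642,-9). The dish corners are (23,56), (175,68), (172,170) and (33,158), and the ruler is at (252,238). I'll grasp the stem now.

```bash
python3 - <<'E'
from h import *
w=snap('wrist')
print('dish',[onz(w,*p,16)[:2].round() for p in[(23,56),(175,68),(172,170),(33,158)]],'stem',onz(w,275,141,210).round(1),'ring',onz(w,511,122,48).round(1))
E
python3 -m crank '[{"jaw":-1,"x":30,"y":0,"z":0,"rx":0,"ry":0,"rz":0},{"jaw":-1,"x":58,"y":0,"z":0,"rx":0,"ry":0,"rz":0},{"jaw":-1,"x":58,"y":0,"z":30,"rx":0,"ry":0,"rz":0},{"jaw":-1,"x":58,"y":0,"z":60,"rx":0,"ry":0,"rz":0},{"jaw":-1,"x":58,"y":0,"z":90,"rx":0,"ry":0,"rz":0},{"jaw":-1,"x":58,"y":0,"z":112,"rx":0,"ry":0,"rz":0},{"jaw":-1,"x":58,"y":0,"z":112,"rx":0,"ry":0,"rz":0},{"jaw":1,"x":58,"y":0,"z":112,"rx":0,"ry":0,"rz":0},{"jaw":1,"x":58,"y":0,"z":112,"rx":0,"ry":0,"rz":0},{"jaw":1,"x":58,"y":0,"z":112,"rx":0,"ry":0,"rz":0},{"jaw":1,"x":58,"y":0,"z":112,"rx":0,"ry":0,"rz":0},{"jaw":1,"x":58,"y":0,"z":112,"rx":0,"ry":0,"rz":0},{"jaw":1,"x":58,"y":0,"z":112,"rx":0,"ry":0,"rz":0},{"jaw":1,"x":58,"y":0,"z":112,"rx":0,"ry":0,"rz":0},{"jaw":1,"x":58,"y":0,"z":112,"rx":0,"ry":0,"rz":0}]' 60
```

```text
dish [array([ 557., -293.]), array([ 569., -122.]), array([ 686., -135.]), array([ 671., -304.])] stem [642.2  -8.1 210. ] ring [628.3 250.6  48. ]
time_s: 4.17
eef_pos: [642.6, -9.8, 179.5]
tool_rot: [[-1.0, -0.0, 0.002], [-0.0, 1.0, -0.0], [-0.002, -0.0, -1.0]]
wrist_force: [-0.6, 0.5, 6.2]
finger_gap: 20.6
grasp_force: 58.6
```

```bash
python3 -m crank '[{"jaw":1,"x":0,"y":0,"z":-20,"rx":0,"ry":0,"rz":0},{"jaw":1,"x":0,"y":0,"z":-45,"rx":0,"ry":0,"rz":0},{"jaw":1,"x":0,"y":0,"z":-75,"rx":0,"ry":0,"rz":0},{"jaw":1,"x":0,"y":0,"z":-85,"rx":0,"ry":0,"rz":0},{"jaw":1,"x":4,"y":30,"z":-85,"rx":0,"ry":0,"rz":0},{"jaw":1,"x":8,"y":65,"z":-85,"rx":0,"ry":0,"rz":0},{"jaw":1,"x":14,"y":100,"z":-85,"rx":0,"ry":0,"rz":0},{"jaw":1,"x":14,"y":135,"z":-85,"rx":0,"ry":0,"rz":0},{"jaw":1,"x":14,"y":170,"z":-85,"rx":0,"ry":0,"rz":0},{"jaw":1,"x":14,"y":205,"z":-85,"rx":0,"ry":0,"rz":0},{"jaw":1,"x":14,"y":240,"z":-85,"rx":0,"ry":0,"rz":0},{"jaw":1,"x":14,"y":260,"z":-85,"rx":0,"ry":0,"rz":0},{"jaw":1,"x":14,"y":260,"z":-85,"rx":0,"ry":0,"rz":0},{"jaw":1,"x":14,"y":260,"z":-85,"rx":0,"ry":0,"rz":0}]'
python3 - <<'E'
from h import *
a=snap('scene');b=snap('side')
x,y=[int(v) for v in proj(a,[628,250,130])];c1=cv2.resize(a['frame'][y-75:y+75,x-50:x+50],(400,600),interpolation=3)
for X in([628.5,250,48],[628.5,250,97],[628.5,250,150]): print(np.round((np.array(proj(a,X))-(x-50,y-75))*4),end='')
x,y=[int(v) for v in proj(b,[628,250,130])];c2=cv2.resize(b['frame'][y-75:y+75,x-50:x+50],(400,600),interpolation=3)
for X in([628.5,250,48],[628.5,250,97],[628.5,250,150]): print(np.round((np.array(proj(b,X))-(x-50,y-75))*4)+[400,0],end='')
cv2.imwrite('pics/c3.png',np.hstack([c1,c2]))
E
```

```text
time_s: 5.33
eef_pos: [627.8, 251.2, 262.1]
tool_rot: [[-1.0, -0.002, -0.001], [-0.002, 1.0, -0.001], [0.001, -0.001, -1.0]]
wrist_force: [0.1, 0.4, -1.6]
finger_gap: 20.5
grasp_force: 59.0
[183. 380.][193. 335.][205. 283.][609. 376.][605. 332.][601. 281.]
```

View pics/c3.png

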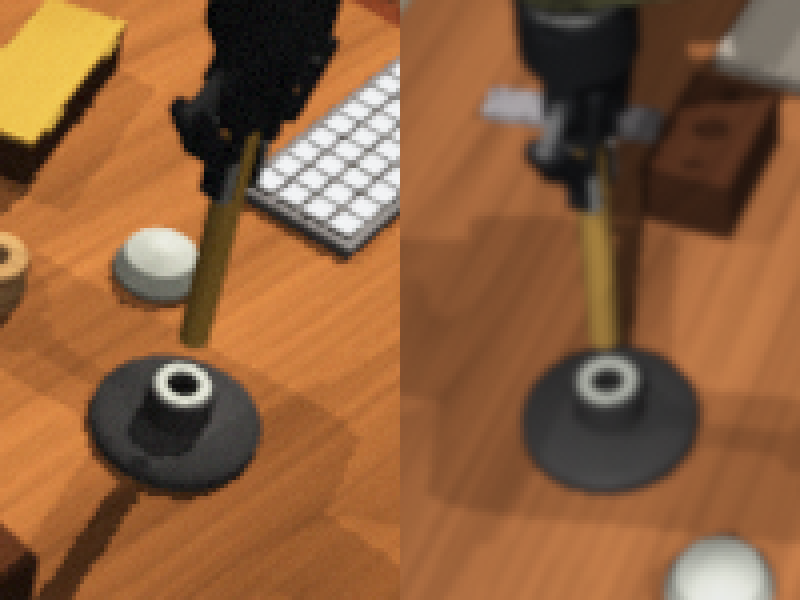

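The stem hangs upright: its foot is at scene crop (195,342), above the collet ring at (183,381). I'll lower it past the seal in stages.

```bash
python3 -m crank '[{"jaw":1,"x":0,"y":-1,"z":20,"rx":0,"ry":0,"rz":0},{"jaw":1,"x":0,"y":-1,"z":35,"rx":0,"ry":0,"rz":0},{"jaw":1,"x":0,"y":-1,"z":42,"rx":0,"ry":0,"rz":0},{"jaw":1,"x":0,"y":-1,"z":48,"rx":0,"ry":0,"rz":0},{"jaw":1,"x":0,"y":-1,"z":54,"rx":0,"ry":0,"rz":0},{"jaw":1,"x":0,"y":-1,"z":54,"rx":0,"ry":0,"rz":0},{"jaw":1,"x":0,"y":-1,"z":54,"rx":0,"ry":0,"rz":0}]'
python3 -m crank '[{"jaw":1,"x":0,"y":0,"z":3,"rx":0,"ry":0,"rz":0},{"jaw":1,"x":0,"y":0,"z":6,"rx":0,"ry":0,"rz":0},{"jaw":1,"x":0,"y":0,"z":9,"rx":0,"ry":0,"rz":0},{"jaw":1,"x":0,"y":0,"z":12,"rx":0,"ry":0,"rz":0},{"jaw":1,"x":0,"y":0,"z":12,"rx":0,"ry":0,"rz":0}]'
```

```text
time_s: 6.02
eef_pos: [628.3, 249.1, 209.7]
tool_rot: [[-1.0, -0.0, 0.0], [-0.0, 1.0, 0.0], [-0.0, 0.0, -1.0]]
wrist_force: [0.4, 0.2, -1.7]
finger_gap: 20.5
grasp_force: 58.9
time_s: 6.43
eef_pos: [628.4, 249.4, 197.6]
tool_rot: [[-1.0, -0.0, 0.001], [-0.0, 1.0, 0.0], [-0.001, 0.0, -1.0]]
wrist_force: [1.1, 0.3, -1.3]
finger_gap: 20.6
grasp_force: 58.9
```

```bash
python3 -m crank '[{"jaw":1,"x":0,"y":0,"z":3,"rx":0,"ry":0,"rz":0},{"jaw":1,"x":0,"y":0,"z":6,"rx":0,"ry":0,"rz":0},{"jaw":1,"x":0,"y":0,"z":9,"rx":0,"ry":0,"rz":0},{"jaw":1,"x":0,"y":0,"z":12,"rx":0,"ry":0,"rz":0},{"jaw":1,"x":0,"y":0,"z":14,"rx":0,"ry":0,"rz":0},{"jaw":1,"x":0,"y":0,"z":14,"rx":0,"ry":0,"rz":0}]'
python3 -m crank '[{"jaw":1,"x":0,"y":0,"z":2,"rx":0,"ry":0,"rz":0},{"jaw":1,"x":0,"y":0,"z":4,"rx":0,"ry":0,"rz":0},{"jaw":1,"x":0,"y":0,"z":6,"rx":0,"ry":0,"rz":0},{"jaw":1,"x":0,"y":0,"z":6,"rx":0,"ry":0,"rz":0}]'
```

```text
time_s: 6.93
eef_pos: [628.2, 249.3, 183.2]
tool_rot: [[-1.0, -0.0, 0.0], [-0.0, 1.0, 0.0], [-0.0, 0.0, -1.0]]
wrist_force: [1.4, 0.9, -1.5]
finger_gap: 20.3
grasp_force: 59.0
time_s: 7.27
eef_pos: [628.3, 249.4, 177.5]
tool_rot: [[-1.0, -0.0, 0.001], [-0.0, 1.0, 0.0], [-0.001, 0.0, -1.0]]
wrist_force: [1.5, 1.3, 1.4]
finger_gap: 20.8
grasp_force: 59.4
```

```bash
python3 -m crank '[{"jaw":1,"x":0,"y":0,"z":2,"rx":0,"ry":0,"rz":0},{"jaw":1,"x":0,"y":0,"z":4,"rx":0,"ry":0,"rz":0},{"jaw":1,"x":0,"y":0,"z":4,"rx":0,"ry":0,"rz":0}]'
python3 - <<'E'
from h import *
a=snap('scene');b=snap('side')
out=[]
for s,off in((a,0),(b,400)):
    x,y=[int(v) for v in proj(s,[628,250,110])];out.append(cv2.resize(s['frame'][y-75:y+75,x-50:x+50],(400,600),interpolation=3))
    for X in([628.5,250,48],[628.5,250,208]): print(np.round((np.array(proj(s,X))-(x-50,y-75))*4)+[off,0],end='')
cv2.imwrite('pics/c4.png',np.hstack(out))
E
```

```text
time_s: 7.52
eef_pos: [629.5, 249.6, 177.3]
tool_rot: [[-1.0, -0.0, 0.006], [-0.0, 1.0, 0.002], [-0.006, 0.002, -1.0]]
wrist_force: [-2.6, -0.6, 25.0]
finger_gap: 20.7
grasp_force: 61.6
[191. 360.][228. 202.][605. 360.][592. 207.]
```

View pics/c4.png

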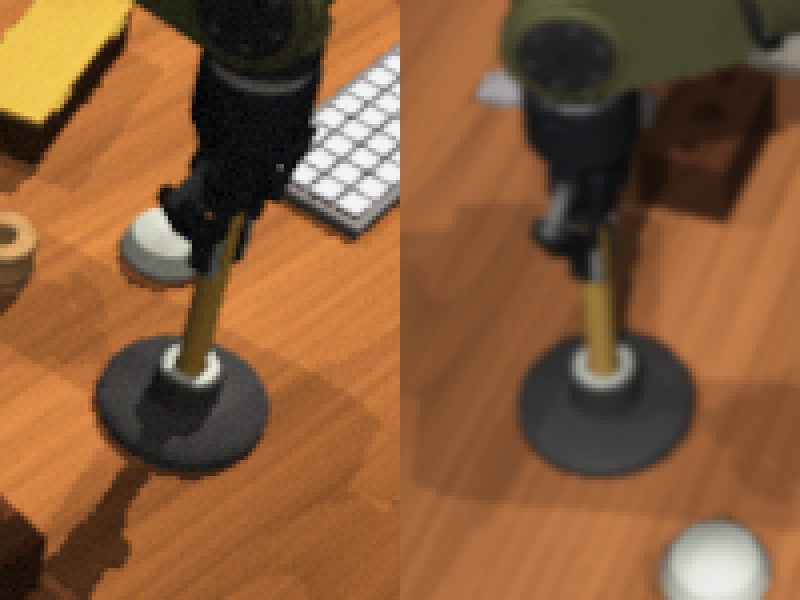

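The stem has bottomed: it sits in the ring in both views, with 25 N of reaction at TCP 177.3. I'll release it, rise, and look at the spacer near (431,239).

```bash
python3 -m crank '[{"jaw":1,"x":0,"y":0,"z":-4,"rx":0,"ry":0,"rz":0},{"jaw":-1,"x":0,"y":0,"z":-4,"rx":0,"ry":0,"rz":0},{"jaw":-1,"x":0,"y":0,"z":-4,"rx":0,"ry":0,"rz":0},{"jaw":-1,"x":0,"y":0,"z":-4,"rx":0,"ry":0,"rz":0},{"jaw":-1,"x":0,"y":0,"z":-4,"rx":0,"ry":0,"rz":0},{"jaw":-1,"x":0,"y":0,"z":-4,"rx":0,"ry":0,"rz":0},{"jaw":-1,"x":0,"y":0,"z":-40,"rx":0,"ry":0,"rz":0},{"jaw":-1,"x":0,"y":0,"z":-75,"rx":0,"ry":0,"rz":0},{"jaw":-1,"x":0,"y":0,"z":-92,"rx":0,"ry":0,"rz":0},{"jaw":-1,"x":0,"y":0,"z":-92,"rx":0,"ry":0,"rz":0},{"jaw":-1,"x":40,"y":-4,"z":-92,"rx":0,"ry":0,"rz":0},{"jaw":-1,"x":80,"y":-8,"z":-92,"rx":0,"ry":0,"rz":0},{"jaw":-1,"x":120,"y":-12,"z":-92,"rx":0,"ry":0,"rz":0},{"jaw":-1,"x":120,"y":-12,"z":-92,"rx":0,"ry":0,"rz":0},{"jaw":-1,"x":120,"y":-12,"z":-92,"rx":0,"ry":0,"rz":0}]'
python3 - <<'E'
from h import *
a=snap('scene','s5.png');w=snap('wrist','w5.png')
print(proj(w,[431,239,42]),proj(w,[410,140,42]),[proj(a,[628.3,250,z]) for z in(48,208)])
E
```

```text
time_s: 8.87
eef_pos: [506.7, 237.2, 265.1]
tool_rot: [[-1.0, -0.001, -0.001], [-0.001, 1.0, -0.0], [0.001, -0.0, -1.0]]
wrist_force: [-0.1, -0.1, 0.5]
finger_gap: 85.5
grasp_force: 0.0
(np.float64(276.08003181918366), np.float64(115.9186936225059)) (np.float64(178.5040016499791), np.float64(94.14410080156492)) [(np.float64(369.5925204515399), np.float64(209.88520913076607)), (np.float64(378.85102662130635), np.float64(170.5784790781235))]
```

View pics/w5.png

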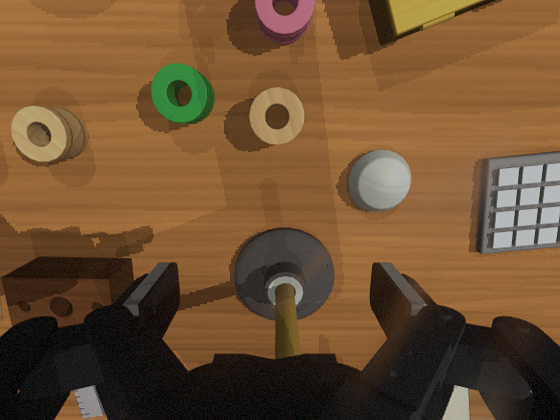

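Spacer 3 is at (276,115), just where predicted. Its hole is about 24 px across on a 55 px disc, a ratio of 0.44, so the bore is 25 mm and it fits. I'll measure the ratio and grasp it.

```bash
cat >> h.py <<'E'
def bore(s,u,v,z=42):
    "refine spacer top centre near pixel; print world centre, outer/hole diameters in mm"
    g=cv2.resize(s['frame'],None,fx=4,fy=4,interpolation=cv2.INTER_CUBIC);g=cv2.GaussianBlur(g,(0,0),2)
    h=cv2.cvtColor(g,cv2.COLOR_BGR2HSV); m=((h[...,2]>135)&(h[...,1]<150)).astype(np.uint8)
    cs,hr=cv2.findContours(m,cv2.RETR_CCOMP,cv2.CHAIN_APPROX_NONE)
    for i,c in enumerate(cs):
        if len(c)<40 or np.hypot(*(c[:,0].mean(0)/4-(u,v)))>14: continue
        e=cv2.fitEllipse(c);p=np.array(e[0])/4-.375
        k=np.linalg.norm(onz(s,p[0]+1,p[1],z)-onz(s,*p,z))
        print('hole' if hr[0][i][3]>=0 else 'outer',p.round(1),onz(s,*p,z)[:2].round(1),'d',(np.array(e[1])/4*k).round(1),'area d',round(2*np.sqrt(cv2.contourArea(c)/np.pi)/4*k,1))
E
python3 - <<'E'
from h import *
w=snap('wrist');bore(w,276,116);print();bore(w,42,134)
E
```

```text
outer [276.8 114.7] [430.5 239.8] d [56.7 59.6] area d 58.1
hole [276.6 115.1] [431.  239.6] d [25.7 27.1] area d 26.4

outer [ 38.  132.3] [448.4  -9.6] d [53.2 63.8] area d 58.3
hole [ 38.4 132.9] [448.9  -9.3] d [23.  28.3] area d 25.5
```

Both measure 25–26 mm bores, so spacers 3 and 2 fit. I'll grasp spacer 3.

```bash
python3 -m crank '[{"jaw":-1,"x":38,"y":2,"z":0,"rx":0,"ry":0,"rz":0},{"jaw":-1,"x":76,"y":2.5,"z":10,"rx":0,"ry":0,"rz":0},{"jaw":-1,"x":76,"y":2.5,"z":45,"rx":0,"ry":0,"rz":0},{"jaw":-1,"x":76,"y":2.5,"z":85,"rx":0,"ry":0,"rz":0},{"jaw":-1,"x":76,"y":2.5,"z":125,"rx":0,"ry":0,"rz":0},{"jaw":-1,"x":76,"y":2.5,"z":165,"rx":0,"ry":0,"rz":0},{"jaw":-1,"x":76,"y":2.5,"z":200,"rx":0,"ry":0,"rz":0},{"jaw":-1,"x":76,"y":2.5,"z":225,"rx":0,"ry":0,"rz":0},{"jaw":-1,"x":76,"y":2.5,"z":235,"rx":0,"ry":0,"rz":0},{"jaw":-1,"x":76,"y":2.5,"z":235,"rx":0,"ry":0,"rz":0},{"jaw":1,"x":76,"y":2.5,"z":235,"rx":0,"ry":0,"rz":0},{"jaw":1,"x":76,"y":2.5,"z":235,"rx":0,"ry":0,"rz":0},{"jaw":1,"x":76,"y":2.5,"z":235,"rx":0,"ry":0,"rz":0},{"jaw":1,"x":76,"y":2.5,"z":235,"rx":0,"ry":0,"rz":0},{"jaw":1,"x":76,"y":2.5,"z":235,"rx":0,"ry":0,"rz":0},{"jaw":1,"x":76,"y":2.5,"z":235,"rx":0,"ry":0,"rz":0}]' 30
```

```text
time_s: 10.35
eef_pos: [433.3, 240.2, 32.3]
tool_rot: [[-1.0, -0.0, 0.003], [-0.0, 1.0, 0.001], [-0.003, 0.001, -1.0]]
wrist_force: [-0.3, 0.0, 5.9]
finger_gap: 58.5
grasp_force: 31.5
```

```bash
python3 -m crank '[{"jaw":1,"x":0,"y":0,"z":-30,"rx":0,"ry":0,"rz":0},{"jaw":1,"x":0,"y":0,"z":-70,"rx":0,"ry":0,"rz":0},{"jaw":1,"x":0,"y":0,"z":-110,"rx":0,"ry":0,"rz":0},{"jaw":1,"x":0,"y":0,"z":-150,"rx":0,"ry":0,"rz":0},{"jaw":1,"x":0,"y":0,"z":-190,"rx":0,"ry":0,"rz":0},{"jaw":1,"x":0,"y":0,"z":-230,"rx":0,"ry":0,"rz":0},{"jaw":1,"x":0,"y":0,"z":-235,"rx":0,"ry":0,"rz":0},{"jaw":1,"x":0,"y":0,"z":-235,"rx":0,"ry":0,"rz":0},{"jaw":1,"x":0,"y":0,"z":-235,"rx":0,"ry":0,"rz":0}]'
python3 - <<'E'
from h import *
a=snap('scene');b=snap('side')
out=[]
for n,s,off in(('sc',a,0),('si',b,400)):
    x,y=[int(v) for v in proj(s,[628,250,208])];out.append(cv2.resize(s['frame'][y-30:y+45,x-25:x+25],(400,600),interpolation=3))
    for X in([628.3,250,48],[628.3,250,208]): print(np.round((np.array(proj(s,X))-(x-25,y-30)+.5)*8)+[off,0],end='')
    o=s; 
    e=np.array(robot.get_obs()['eef_pos'])
cv2.imwrite('pics/c6.png',np.hstack(out))
E
```

```text
time_s: 11.1
eef_pos: [431.9, 239.6, 265.4]
tool_rot: [[-1.0, -0.0, 0.001], [-0.0, 1.0, 0.0], [-0.001, 0.0, -1.0]]
wrist_force: [-0.3, -0.3, -1.6]
finger_gap: 57.7
grasp_force: 32.9
[137. 563.][211. 249.][630. 557.][604. 251.]
```

View pics/c6.png

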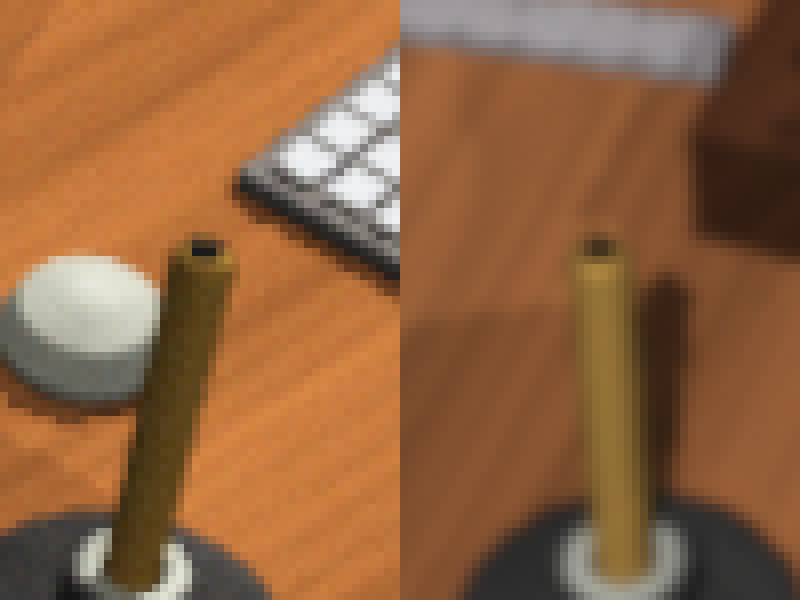

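The stem top's bore shows at crop (207,248) and (600,247), within about 1 mm of (628.3,249.5). I'll carry the spacer over it and lower it.

```bash
python3 -m crank '[{"jaw":1,"x":-40,"y":3,"z":0,"rx":0,"ry":0,"rz":0},{"jaw":1,"x":-80,"y":6,"z":0,"rx":0,"ry":0,"rz":0},{"jaw":1,"x":-120,"y":10,"z":0,"rx":0,"ry":0,"rz":0},{"jaw":1,"x":-160,"y":10,"z":0,"rx":0,"ry":0,"rz":0},{"jaw":1,"x":-190,"y":10,"z":0,"rx":0,"ry":0,"rz":0},{"jaw":1,"x":-198,"y":10,"z":0,"rx":0,"ry":0,"rz":0},{"jaw":1,"x":-198,"y":10,"z":0,"rx":0,"ry":0,"rz":0},{"jaw":1,"x":-198,"y":10,"z":10,"rx":0,"ry":0,"rz":0},{"jaw":1,"x":-198,"y":10,"z":18,"rx":0,"ry":0,"rz":0},{"jaw":1,"x":-198,"y":10,"z":24,"rx":0,"ry":0,"rz":0},{"jaw":1,"x":-198,"y":10,"z":30,"rx":0,"ry":0,"rz":0},{"jaw":1,"x":-198,"y":10,"z":36,"rx":0,"ry":0,"rz":0},{"jaw":1,"x":-198,"y":10,"z":36,"rx":0,"ry":0,"rz":0}]'
```

```text
time_s: 12.28
eef_pos: [629.5, 249.8, 227.9]
tool_rot: [[-1.0, -0.0, -0.002], [-0.0, 1.0, -0.001], [0.002, -0.001, -1.0]]
wrist_force: [0.7, 0.3, -1.0]
finger_gap: 58.4
grasp_force: 32.9
```

There's no force with the rim 12 mm below the stem top, so it is threaded. I'll lower further, let go and rise.

```bash
python3 -m crank '[{"jaw":1,"x":0,"y":0,"z":20,"rx":0,"ry":0,"rz":0},{"jaw":1,"x":0,"y":0,"z":40,"rx":0,"ry":0,"rz":0},{"jaw":1,"x":0,"y":0,"z":58,"rx":0,"ry":0,"rz":0},{"jaw":1,"x":0,"y":0,"z":58,"rx":0,"ry":0,"rz":0},{"jaw":-1,"x":0,"y":0,"z":58,"rx":0,"ry":0,"rz":0},{"jaw":-1,"x":0,"y":0,"z":58,"rx":0,"ry":0,"rz":0},{"jaw":-1,"x":0,"y":0,"z":58,"rx":0,"ry":0,"rz":0},{"jaw":-1,"x":0,"y":0,"z":58,"rx":0,"ry":0,"rz":0},{"jaw":-1,"x":0,"y":0,"z":20,"rx":0,"ry":0,"rz":0},{"jaw":-1,"x":0,"y":0,"z":-15,"rx":0,"ry":0,"rz":0},{"jaw":-1,"x":0,"y":0,"z":-37,"rx":0,"ry":0,"rz":0},{"jaw":-1,"x":0,"y":0,"z":-37,"rx":0,"ry":0,"rz":0},{"jaw":-1,"x":35,"y":-35,"z":-37,"rx":0,"ry":0,"rz":0},{"jaw":-1,"x":65,"y":-70,"z":-37,"rx":0,"ry":0,"rz":0},{"jaw":-1,"x":90,"y":-105,"z":-37,"rx":0,"ry":0,"rz":0},{"jaw":-1,"x":110,"y":-140,"z":-37,"rx":0,"ry":0,"rz":0},{"jaw":-1,"x":110,"y":-175,"z":-37,"rx":0,"ry":0,"rz":0},{"jaw":-1,"x":110,"y":-215,"z":-37,"rx":0,"ry":0,"rz":0},{"jaw":-1,"x":110,"y":-260,"z":-37,"rx":0,"ry":0,"rz":0}]'
python3 -m crank '[{"jaw":-1,"x":0,"y":-40,"z":0,"rx":0,"ry":0,"rz":0},{"jaw":-1,"x":0,"y":-40,"z":0,"rx":0,"ry":0,"rz":0},{"jaw":-1,"x":0,"y":-40,"z":0,"rx":0,"ry":0,"rz":0}]'
python3 - <<'E'
from h import *
a=snap('scene');w=snap('wrist')
x,y=[int(v) for v in proj(a,[628,250,130])]
c1=cv2.resize(a['frame'][y-50:y+50,x-35:x+35],(294,420),interpolation=3)
cv2.imwrite('pics/c7.png',np.hstack([c1,w['frame'][:,:506]]))
for p in([450,-10,42],[453,-115,42]): u=proj(w,p);print(u);bore(w,*u)
E
```

```text
time_s: 13.87
eef_pos: [519.4, -6.1, 267.2]
tool_rot: [[-1.0, -0.001, 0.002], [-0.001, 1.0, -0.0], [-0.002, -0.0, -1.0]]
wrist_force: [1.8, -0.6, -0.1]
finger_gap: 85.5
grasp_force: 0.0
time_s: 14.12
eef_pos: [520.1, -46.3, 266.6]
tool_rot: [[-1.0, 0.003, 0.001], [0.003, 1.0, -0.0], [-0.001, -0.0, -1.0]]
wrist_force: [-0.8, -0.3, 0.3]
finger_gap: 85.6
grasp_force: 0.0
(np.float64(307.93386890907595), np.float64(122.86892263850486))
outer [308.5 121.2] [448.3  -9.5] d [56.9 59.9] area d 58.4
hole [308.1 121.8] [448.9  -9.8] d [25.6 26.8] area d 26.2
(np.float64(207.19467665648554), np.float64(125.93343814912025))
outer [207.4 122.9] [ 449.9 -114.6] d [56.6 60.3] area d 58.4
hole [207.7 123.5] [ 450.6 -114.4] d [17.8 19.7] area d 18.7
```

View pics/c7.png

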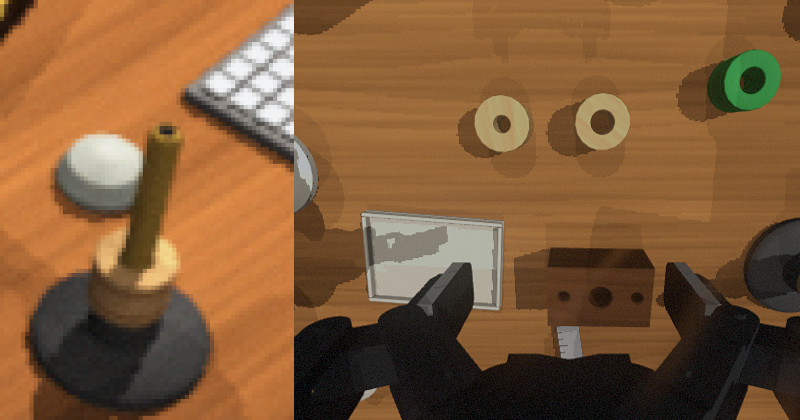

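The spacer is down on the base. Spacer 2, at wrist (308,122), has a bore of about 26 mm and fits. Spacer 1, at (207,123), measures about 18.7 mm and is the tight one. I'll take spacer 2 next.

```bash
python3 -m crank '[{"jaw":-1,"x":35,"y":18,"z":0,"rx":0,"ry":0,"rz":0},{"jaw":-1,"x":71,"y":36.5,"z":0,"rx":0,"ry":0,"rz":0},{"jaw":-1,"x":71,"y":36.5,"z":40,"rx":0,"ry":0,"rz":0},{"jaw":-1,"x":71,"y":36.5,"z":80,"rx":0,"ry":0,"rz":0},{"jaw":-1,"x":71,"y":36.5,"z":120,"rx":0,"ry":0,"rz":0},{"jaw":-1,"x":71,"y":36.5,"z":160,"rx":0,"ry":0,"rz":0},{"jaw":-1,"x":71,"y":36.5,"z":200,"rx":0,"ry":0,"rz":0},{"jaw":-1,"x":71,"y":36.5,"z":222,"rx":0,"ry":0,"rz":0},{"jaw":-1,"x":71,"y":36.5,"z":232,"rx":0,"ry":0,"rz":0},{"jaw":-1,"x":71,"y":36.5,"z":232,"rx":0,"ry":0,"rz":0},{"jaw":1,"x":71,"y":36.5,"z":232,"rx":0,"ry":0,"rz":0},{"jaw":1,"x":71,"y":36.5,"z":232,"rx":0,"ry":0,"rz":0},{"jaw":1,"x":71,"y":36.5,"z":232,"rx":0,"ry":0,"rz":0},{"jaw":1,"x":71,"y":36.5,"z":232,"rx":0,"ry":0,"rz":0},{"jaw":1,"x":71,"y":36.5,"z":232,"rx":0,"ry":0,"rz":0},{"jaw":1,"x":71,"y":36.5,"z":232,"rx":0,"ry":0,"rz":0}]' 30
python3 -m crank '[{"jaw":1,"x":0,"y":0,"z":-30,"rx":0,"ry":0,"rz":0},{"jaw":1,"x":0,"y":0,"z":-70,"rx":0,"ry":0,"rz":0},{"jaw":1,"x":0,"y":0,"z":-110,"rx":0,"ry":0,"rz":0},{"jaw":1,"x":0,"y":0,"z":-150,"rx":0,"ry":0,"rz":0},{"jaw":1,"x":0,"y":0,"z":-190,"rx":0,"ry":0,"rz":0},{"jaw":1,"x":0,"y":0,"z":-230,"rx":0,"ry":0,"rz":0},{"jaw":1,"x":0,"y":0,"z":-232,"rx":0,"ry":0,"rz":0},{"jaw":1,"x":0,"y":0,"z":-232,"rx":0,"ry":0,"rz":0},{"jaw":1,"x":0,"y":0,"z":-232,"rx":0,"ry":0,"rz":0}]'
```

```text
time_s: 15.55
eef_pos: [450.3, -7.9, 36.3]
tool_rot: [[-1.0, -0.0, 0.003], [-0.0, 1.0, -0.0], [-0.003, -0.0, -1.0]]
wrist_force: [-2.1, 2.8, 8.8]
finger_gap: 58.0
grasp_force: 30.2
time_s: 16.3
eef_pos: [448.9, -8.0, 266.4]
tool_rot: [[-1.0, -0.0, 0.001], [-0.0, 1.0, -0.0], [-0.001, -0.0, -1.0]]
wrist_force: [0.3, 0.2, -1.5]
finger_gap: 57.6
grasp_force: 32.9
```

```bash
python3 -m crank '[{"jaw":1,"x":-20,"y":30,"z":0,"rx":0,"ry":0,"rz":0},{"jaw":1,"x":-40,"y":62,"z":0,"rx":0,"ry":0,"rz":0},{"jaw":1,"x":-60,"y":95,"z":0,"rx":0,"ry":0,"rz":0},{"jaw":1,"x":-85,"y":125,"z":0,"rx":0,"ry":0,"rz":0},{"jaw":1,"x":-110,"y":157,"z":0,"rx":0,"ry":0,"rz":0},{"jaw":1,"x":-130,"y":190,"z":0,"rx":0,"ry":0,"rz":0},{"jaw":1,"x":-155,"y":222,"z":0,"rx":0,"ry":0,"rz":0},{"jaw":1,"x":-175,"y":250,"z":0,"rx":0,"ry":0,"rz":0},{"jaw":1,"x":-180.5,"y":257.5,"z":0,"rx":0,"ry":0,"rz":0},{"jaw":1,"x":-180.5,"y":257.5,"z":0,"rx":0,"ry":0,"rz":0},{"jaw":1,"x":-180.5,"y":257.5,"z":10,"rx":0,"ry":0,"rz":0},{"jaw":1,"x":-180.5,"y":257.5,"z":18,"rx":0,"ry":0,"rz":0},{"jaw":1,"x":-180.5,"y":257.5,"z":24,"rx":0,"ry":0,"rz":0},{"jaw":1,"x":-180.5,"y":257.5,"z":30,"rx":0,"ry":0,"rz":0},{"jaw":1,"x":-180.5,"y":257.5,"z":36,"rx":0,"ry":0,"rz":0},{"jaw":1,"x":-180.5,"y":257.5,"z":36,"rx":0,"ry":0,"rz":0}]'
```

```text
time_s: 17.63
eef_pos: [629.3, 249.0, 228.9]
tool_rot: [[-1.0, 0.0, -0.002], [0.0, 1.0, -0.001], [0.002, -0.001, -1.0]]
wrist_force: [-0.6, -0.3, -1.1]
finger_gap: 58.1
grasp_force: 32.9
```

```bash
python3 -m crank '[{"jaw":1,"x":0,"y":0,"z":20,"rx":0,"ry":0,"rz":0},{"jaw":1,"x":0,"y":0,"z":40,"rx":0,"ry":0,"rz":0},{"jaw":1,"x":0,"y":0,"z":56,"rx":0,"ry":0,"rz":0},{"jaw":1,"x":0,"y":0,"z":56,"rx":0,"ry":0,"rz":0},{"jaw":-1,"x":0,"y":0,"z":56,"rx":0,"ry":0,"rz":0},{"jaw":-1,"x":0,"y":0,"z":56,"rx":0,"ry":0,"rz":0},{"jaw":-1,"x":0,"y":0,"z":56,"rx":0,"ry":0,"rz":0},{"jaw":-1,"x":0,"y":0,"z":56,"rx":0,"ry":0,"rz":0},{"jaw":-1,"x":0,"y":0,"z":20,"rx":0,"ry":0,"rz":0},{"jaw":-1,"x":0,"y":0,"z":-15,"rx":0,"ry":0,"rz":0},{"jaw":-1,"x":0,"y":0,"z":-37,"rx":0,"ry":0,"rz":0},{"jaw":-1,"x":0,"y":0,"z":-37,"rx":0,"ry":0,"rz":0},{"jaw":-1,"x":20,"y":-35,"z":-37,"rx":0,"ry":0,"rz":0},{"jaw":-1,"x":35,"y":-70,"z":-37,"rx":0,"ry":0,"rz":0},{"jaw":-1,"x":50,"y":-105,"z":-37,"rx":0,"ry":0,"rz":0},{"jaw":-1,"x":65,"y":-140,"z":-37,"rx":0,"ry":0,"rz":0},{"jaw":-1,"x":80,"y":-175,"z":-37,"rx":0,"ry":0,"rz":0},{"jaw":-1,"x":90,"y":-213,"z":-37,"rx":0,"ry":0,"rz":0},{"jaw":-1,"x":100,"y":-250,"z":-37,"rx":0,"ry":0,"rz":0},{"jaw":-1,"x":109,"y":-285,"z":-37,"rx":0,"ry":0,"rz":0}]'
python3 -m crank '[{"jaw":-1,"x":0,"y":-40,"z":0,"rx":0,"ry":0,"rz":0},{"jaw":-1,"x":0,"y":-80,"z":0,"rx":0,"ry":0,"rz":0},{"jaw":-1,"x":0,"y":-80,"z":0,"rx":0,"ry":0,"rz":0},{"jaw":-1,"x":0,"y":-80,"z":0,"rx":0,"ry":0,"rz":0}]'
python3 - <<'E'
from h import *
a=snap('scene');w=snap('wrist')
x,y=[int(v) for v in proj(a,[628,250,130])]
c1=cv2.resize(a['frame'][y-50:y+50,x-35:x+35],(294,420),interpolation=3)
cv2.imwrite('pics/c8.png',np.hstack([c1,w['frame'][:,:506]]))
for p in([450.5,-114.5,42],): u=proj(w,p);print(u);bore(w,*u)
E
```

```text
time_s: 19.3
eef_pos: [519.8, -37.2, 267.8]
tool_rot: [[-1.0, -0.0, 0.001], [-0.0, 1.0, -0.0], [-0.001, -0.0, -1.0]]
wrist_force: [1.7, 0.0, 0.3]
finger_gap: 85.4
grasp_force: 0.0
time_s: 19.63
eef_pos: [520.5, -117.2, 267.4]
tool_rot: [[-1.0, 0.003, 0.0], [0.003, 1.0, -0.0], [-0.0, -0.0, -1.0]]
wrist_force: [0.6, 1.2, -0.5]
finger_gap: 85.3
grasp_force: 0.0
(np.float64(275.7234974876743), np.float64(122.99668151671891))
outer [275.7 122.5] [ 450.  -114.5] d [57.  59.1] area d 58.0
hole [275.6 123.1] [ 450.6 -114.7] d [19.  19.7] area d 19.3
```

View pics/c8.png

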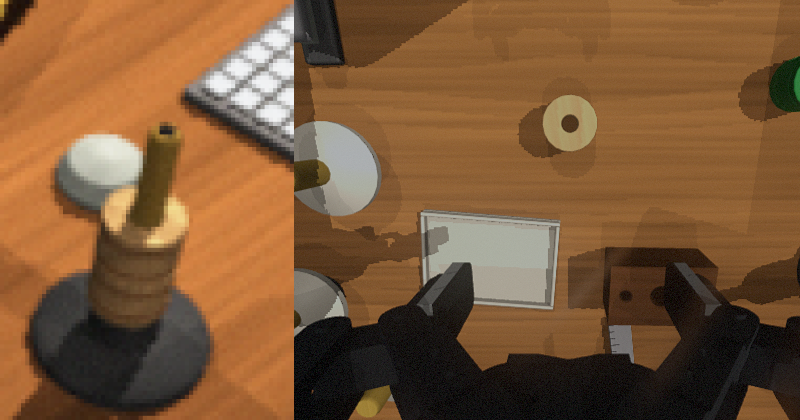

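Two spacers are stacked. The tight one is still at (276,123), world (450.5,-114.6), with a 19 mm bore. It goes in the dish, whose centre is about (620,-214).

```bash
python3 -m crank '[{"jaw":-1,"x":40,"y":2.5,"z":0,"rx":0,"ry":0,"rz":0},{"jaw":-1,"x":70,"y":2.5,"z":20,"rx":0,"ry":0,"rz":0},{"jaw":-1,"x":70,"y":2.5,"z":60,"rx":0,"ry":0,"rz":0},{"jaw":-1,"x":70,"y":2.5,"z":100,"rx":0,"ry":0,"rz":0},{"jaw":-1,"x":70,"y":2.5,"z":140,"rx":0,"ry":0,"rz":0},{"jaw":-1,"x":70,"y":2.5,"z":180,"rx":0,"ry":0,"rz":0},{"jaw":-1,"x":70,"y":2.5,"z":215,"rx":0,"ry":0,"rz":0},{"jaw":-1,"x":70,"y":2.5,"z":228,"rx":0,"ry":0,"rz":0},{"jaw":-1,"x":70,"y":2.5,"z":228,"rx":0,"ry":0,"rz":0},{"jaw":1,"x":70,"y":2.5,"z":228,"rx":0,"ry":0,"rz":0},{"jaw":1,"x":70,"y":2.5,"z":228,"rx":0,"ry":0,"rz":0},{"jaw":1,"x":70,"y":2.5,"z":228,"rx":0,"ry":0,"rz":0},{"jaw":1,"x":70,"y":2.5,"z":228,"rx":0,"ry":0,"rz":0},{"jaw":1,"x":70,"y":2.5,"z":228,"rx":0,"ry":0,"rz":0},{"jaw":1,"x":70,"y":2.5,"z":228,"rx":0,"ry":0,"rz":0}]' 30
python3 -m crank '[{"jaw":1,"x":0,"y":0,"z":-30,"rx":0,"ry":0,"rz":0},{"jaw":1,"x":0,"y":0,"z":-70,"rx":0,"ry":0,"rz":0},{"jaw":1,"x":0,"y":0,"z":-100,"rx":0,"ry":0,"rz":0},{"jaw":1,"x":-35,"y":-20,"z":-100,"rx":0,"ry":0,"rz":0},{"jaw":1,"x":-70,"y":-40,"z":-100,"rx":0,"ry":0,"rz":0},{"jaw":1,"x":-105,"y":-60,"z":-100,"rx":0,"ry":0,"rz":0},{"jaw":1,"x":-140,"y":-80,"z":-100,"rx":0,"ry":0,"rz":0},{"jaw":1,"x":-169,"y":-99,"z":-100,"rx":0,"ry":0,"rz":0},{"jaw":1,"x":-169,"y":-99,"z":-100,"rx":0,"ry":0,"rz":0},{"jaw":1,"x":-169,"y":-99,"z":-70,"rx":0,"ry":0,"rz":0},{"jaw":1,"x":-169,"y":-99,"z":-40,"rx":0,"ry":0,"rz":0},{"jaw":1,"x":-169,"y":-99,"z":-20,"rx":0,"ry":0,"rz":0},{"jaw":1,"x":-169,"y":-99,"z":-10,"rx":0,"ry":0,"rz":0},{"jaw":1,"x":-169,"y":-99,"z":-6,"rx":0,"ry":0,"rz":0},{"jaw":1,"x":-169,"y":-99,"z":-6,"rx":0,"ry":0,"rz":0}]'
```

```text
time_s: 20.98
eef_pos: [451.8, -112.9, 41.2]
tool_rot: [[-1.0, -0.0, 0.003], [-0.0, 1.0, -0.001], [-0.003, -0.001, -1.0]]
wrist_force: [-0.3, 2.9, 5.9]
finger_gap: 57.4
grasp_force: 31.0
time_s: 22.23
eef_pos: [620.2, -211.9, 47.1]
tool_rot: [[-1.0, -0.0, 0.001], [-0.0, 1.0, -0.001], [-0.001, -0.001, -1.0]]
wrist_force: [-0.0, -0.1, -0.6]
finger_gap: 57.6
grasp_force: 32.9
```

```bash
python3 -m crank '[{"jaw":-1,"x":0,"y":0,"z":0,"rx":0,"ry":0,"rz":0},{"jaw":-1,"x":0,"y":0,"z":0,"rx":0,"ry":0,"rz":0},{"jaw":-1,"x":0,"y":0,"z":0,"rx":0,"ry":0,"rz":0},{"jaw":-1,"x":0,"y":0,"z":0,"rx":0,"ry":0,"rz":0},{"jaw":-1,"x":0,"y":0,"z":-30,"rx":0,"ry":0,"rz":0},{"jaw":-1,"x":0,"y":0,"z":-70,"rx":0,"ry":0,"rz":0},{"jaw":-1,"x":0,"y":0,"z":-110,"rx":0,"ry":0,"rz":0},{"jaw":-1,"x":0,"y":0,"z":-150,"rx":0,"ry":0,"rz":0},{"jaw":-1,"x":0,"y":0,"z":-190,"rx":0,"ry":0,"rz":0},{"jaw":-1,"x":0,"y":0,"z":-220,"rx":0,"ry":0,"rz":0},{"jaw":-1,"x":15,"y":-35,"z":-220,"rx":0,"ry":0,"rz":0},{"jaw":-1,"x":30,"y":-70,"z":-220,"rx":0,"ry":0,"rz":0},{"jaw":-1,"x":40,"y":-105,"z":-220,"rx":0,"ry":0,"rz":0},{"jaw":-1,"x":55,"y":-140,"z":-220,"rx":0,"ry":0,"rz":0},{"jaw":-1,"x":55,"y":-162,"z":-220,"rx":0,"ry":0,"rz":0},{"jaw":-1,"x":55,"y":-162,"z":-220,"rx":0,"ry":0,"rz":0},{"jaw":-1,"x":55,"y":-162,"z":-220,"rx":0,"ry":0,"rz":0}]'
python3 - <<'E'
from h import *
a=snap('scene');w=snap('wrist')
c1=cv2.resize(a['frame'][250:350,180:300],(292,243),interpolation=3)
c2=cv2.resize(a['frame'][130:230,260:400],(292,177),interpolation=3)
cv2.imwrite('pics/c9.png',np.hstack([np.vstack([c1,c2]),w['frame'][:,:508]]))
print(proj(w,[502,-374,98]))
E
```

```text
time_s: 23.65
eef_pos: [564.3, -374.9, 265.1]
tool_rot: [[-1.0, 0.002, -0.0], [0.002, 1.0, 0.0], [0.0, 0.0, -1.0]]
wrist_force: [1.0, -0.1, 0.2]
finger_gap: 85.3
grasp_force: 0.0
(np.float64(274.2232746716745), np.float64(131.06936146293373))
```

View pics/c9.png

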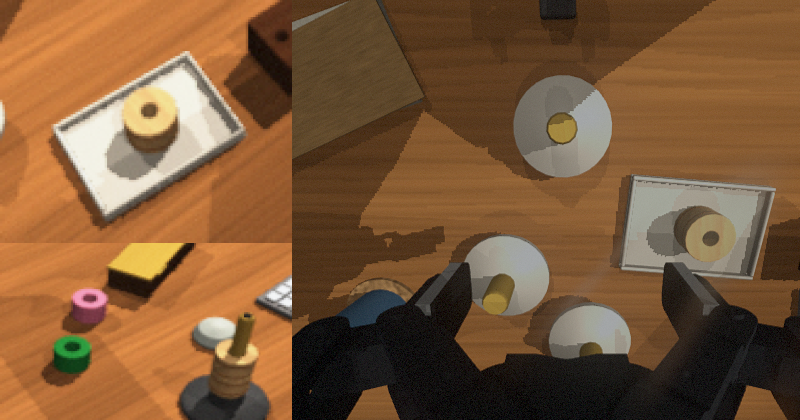

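The tight spacer lies flat in the dish and two spacers are on the stem. The wanted head's finial is at wrist (270,128). The two look-alikes are farther from the base, at wrist (205,295) and (300,350).

```bash
python3 - <<'E'
from h import *
w=snap('wrist');h=cv2.cvtColor(w['frame'],cv2.COLOR_BGR2HSV)
m=(h[...,0]>14)&(h[...,0]<32)&(h[...,1]>130)&(h[...,2]>90)
m[:100]=0;m[150:]=0;m[:,:245]=0;m[:,295:]=0
b=blob(m,(270,128));print(b);
for p in(b[0][0],b[3][0]):print(onz(w,*p,98), togo(*onz(w,*p,98)[:2],82))
E
```

```text
(((269.0, 127.65217590332031), 14.63446044921875), array([268.96066566, 127.71255673]), array([255, 114,  29,  29, 661], dtype=int32), ((268.9539489746094, 127.71829986572266), (27.920209884643555, 28.34563446044922), 137.3463134765625))
[ 499.42111989 -378.02443643   98.        ] [ 65.84795387  -5.03202457 183.47010385]
[ 499.47683962 -378.06474974   98.        ] [ 65.79229045  -5.07241561 183.47011005]
```

```bash
python3 -m crank '[{"jaw":-1,"x":35,"y":-4,"z":0,"rx":0,"ry":0,"rz":0},{"jaw":-1,"x":65.5,"y":-4,"z":0,"rx":0,"ry":0,"rz":0},{"jaw":-1,"x":65.5,"y":-4,"z":40,"rx":0,"ry":0,"rz":0},{"jaw":-1,"x":65.5,"y":-4,"z":80,"rx":0,"ry":0,"rz":0},{"jaw":-1,"x":65.5,"y":-4,"z":120,"rx":0,"ry":0,"rz":0},{"jaw":-1,"x":65.5,"y":-4,"z":150,"rx":0,"ry":0,"rz":0},{"jaw":-1,"x":65.5,"y":-4,"z":170,"rx":0,"ry":0,"rz":0},{"jaw":-1,"x":65.5,"y":-4,"z":180,"rx":0,"ry":0,"rz":0},{"jaw":-1,"x":65.5,"y":-4,"z":180,"rx":0,"ry":0,"rz":0},{"jaw":1,"x":65.5,"y":-4,"z":180,"rx":0,"ry":0,"rz":0},{"jaw":1,"x":65.5,"y":-4,"z":180,"rx":0,"ry":0,"rz":0},{"jaw":1,"x":65.5,"y":-4,"z":180,"rx":0,"ry":0,"rz":0},{"jaw":1,"x":65.5,"y":-4,"z":180,"rx":0,"ry":0,"rz":0},{"jaw":1,"x":65.5,"y":-4,"z":180,"rx":0,"ry":0,"rz":0},{"jaw":1,"x":65.5,"y":-4,"z":180,"rx":0,"ry":0,"rz":0},{"jaw":1,"x":65.5,"y":-4,"z":180,"rx":0,"ry":0,"rz":0},{"jaw":1,"x":65.5,"y":-4,"z":180,"rx":0,"ry":0,"rz":0}]' 50
```

```text
time_s: 25.22
eef_pos: [499.6, -378.3, 86.5]
tool_rot: [[-1.0, -0.0, 0.001], [-0.0, 1.0, -0.001], [-0.001, -0.001, -1.0]]
wrist_force: [-1.2, 1.4, 5.6]
finger_gap: 26.7
grasp_force: 49.3
```

```bash
python3 -m crank '[{"jaw":1,"x":0,"y":0,"z":-25,"rx":0,"ry":0,"rz":0},{"jaw":1,"x":0,"y":0,"z":-60,"rx":0,"ry":0,"rz":0},{"jaw":1,"x":0,"y":0,"z":-100,"rx":0,"ry":0,"rz":0},{"jaw":1,"x":0,"y":0,"z":-140,"rx":0,"ry":0,"rz":0},{"jaw":1,"x":0,"y":0,"z":-180,"rx":0,"ry":0,"rz":0},{"jaw":1,"x":0,"y":0,"z":-220,"rx":0,"ry":0,"rz":0},{"jaw":1,"x":0,"y":0,"z":-245,"rx":0,"ry":0,"rz":0},{"jaw":1,"x":0,"y":0,"z":-245,"rx":0,"ry":0,"rz":0},{"jaw":1,"x":0,"y":30,"z":-245,"rx":0,"ry":0,"rz":0},{"jaw":1,"x":0,"y":65,"z":-245,"rx":0,"ry":0,"rz":0},{"jaw":1,"x":0,"y":100,"z":-245,"rx":0,"ry":0,"rz":0},{"jaw":1,"x":0,"y":135,"z":-245,"rx":0,"ry":0,"rz":0},{"jaw":1,"x":-10,"y":170,"z":-245,"rx":0,"ry":0,"rz":0},{"jaw":1,"x":-20,"y":205,"z":-245,"rx":0,"ry":0,"rz":0},{"jaw":1,"x":-30,"y":240,"z":-245,"rx":0,"ry":0,"rz":0},{"jaw":1,"x":-40,"y":275,"z":-245,"rx":0,"ry":0,"rz":0},{"jaw":1,"x":-50,"y":310,"z":-245,"rx":0,"ry":0,"rz":0},{"jaw":1,"x":-60,"y":345,"z":-245,"rx":0,"ry":0,"rz":0},{"jaw":1,"x":-70,"y":380,"z":-245,"rx":0,"ry":0,"rz":0},{"jaw":1,"x":-80,"y":415,"z":-245,"rx":0,"ry":0,"rz":0}]'
python3 -m crank '[{"jaw":1,"x":-10,"y":35,"z":0,"rx":0,"ry":0,"rz":0},{"jaw":1,"x":-20,"y":70,"z":0,"rx":0,"ry":0,"rz":0},{"jaw":1,"x":-30,"y":105,"z":0,"rx":0,"ry":0,"rz":0},{"jaw":1,"x":-40,"y":140,"z":0,"rx":0,"ry":0,"rz":0},{"jaw":1,"x":-48,"y":175,"z":0,"rx":0,"ry":0,"rz":0},{"jaw":1,"x":-48,"y":200,"z":0,"rx":0,"ry":0,"rz":0},{"jaw":1,"x":-48,"y":212,"z":0,"rx":0,"ry":0,"rz":0},{"jaw":1,"x":-48,"y":212,"z":0,"rx":0,"ry":0,"rz":0},{"jaw":1,"x":-48,"y":212,"z":0,"rx":0,"ry":0,"rz":0},{"jaw":1,"x":-48,"y":212,"z":0,"rx":0,"ry":0,"rz":0}]'
python3 - <<'E'
from h import *
a=snap('scene');b=snap('side')
out=[]
for s in(a,b):
    x,y=[int(v) for v in proj(s,[628,250,150])];out.append(cv2.resize(s['frame'][y-75:y+75,x-50:x+50],(400,600),interpolation=3))
    for X in([628.3,249.5,208],[628.3,249.5,240],[628.3,249.5,285]): print(np.round((np.array(proj(s,X))-(x-50,y-75)+.5)*4),end='')
cv2.imwrite('pics/c10.png',np.hstack(out))
E
```

```text
time_s: 26.88
eef_pos: [579.2, 38.8, 329.6]
tool_rot: [[-1.0, -0.0, -0.001], [-0.0, 1.0, -0.0], [0.001, -0.0, -1.0]]
wrist_force: [0.8, 0.4, -2.1]
finger_gap: 27.2
grasp_force: 50.0
time_s: 27.72
eef_pos: [627.3, 247.8, 330.1]
tool_rot: [[-1.0, 0.001, -0.0], [0.001, 1.0, -0.0], [0.0, -0.0, -1.0]]
wrist_force: [-0.1, 0.6, -2.4]
finger_gap: 26.9
grasp_force: 50.0
[217. 245.][225. 209.][238. 156.][198. 245.][195. 211.][191. 162.]
```

View pics/c10.png

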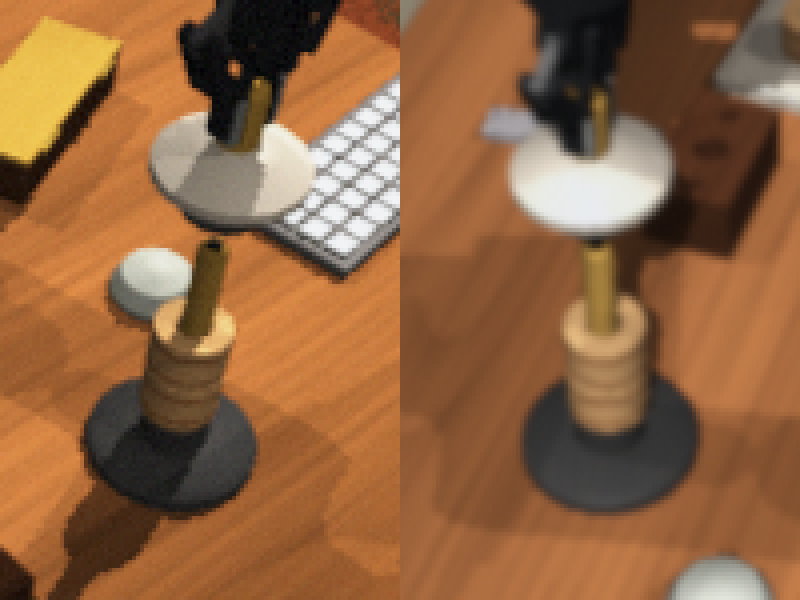

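The head hangs level above the stem, whose top is at scene crop (213,243). I'll correct the position by about (1, 2) mm and lower.

```bash
python3 -m crank '[{"jaw":1,"x":-1,"y":1.7,"z":0,"rx":0,"ry":0,"rz":0},{"jaw":1,"x":-1,"y":1.7,"z":15,"rx":0,"ry":0,"rz":0},{"jaw":1,"x":-1,"y":1.7,"z":28,"rx":0,"ry":0,"rz":0},{"jaw":1,"x":-1,"y":1.7,"z":34,"rx":0,"ry":0,"rz":0},{"jaw":1,"x":-1,"y":1.7,"z":39,"rx":0,"ry":0,"rz":0},{"jaw":1,"x":-1,"y":1.7,"z":43,"rx":0,"ry":0,"rz":0},{"jaw":1,"x":-1,"y":1.7,"z":46,"rx":0,"ry":0,"rz":0},{"jaw":1,"x":-1,"y":1.7,"z":46,"rx":0,"ry":0,"rz":0}]'
```

```text
time_s: 28.48
eef_pos: [628.2, 250.6, 284.1]
tool_rot: [[-1.0, -0.0, -0.0], [-0.0, 1.0, -0.0], [0.0, -0.0, -1.0]]
wrist_force: [-0.3, -0.6, -1.6]
finger_gap: 26.4
grasp_force: 50.0
```

Threaded, with the rim 10 mm below the stem top and no force. I'll seat it.

```bash
python3 -m crank '[{"jaw":1,"x":0,"y":0,"z":6,"rx":0,"ry":0,"rz":0},{"jaw":1,"x":0,"y":0,"z":11,"rx":0,"ry":0,"rz":0},{"jaw":1,"x":0,"y":0,"z":16,"rx":0,"ry":0,"rz":0},{"jaw":1,"x":0,"y":0,"z":19,"rx":0,"ry":0,"rz":0},{"jaw":1,"x":0,"y":0,"z":21,"rx":0,"ry":0,"rz":0},{"jaw":1,"x":0,"y":0,"z":21,"rx":0,"ry":0,"rz":0}]'
```

```text
time_s: 28.98
eef_pos: [628.5, 250.9, 264.4]
tool_rot: [[-1.0, -0.0, 0.002], [-0.0, 1.0, 0.001], [-0.002, 0.001, -1.0]]
wrist_force: [0.2, -0.1, 4.5]
finger_gap: 26.7
grasp_force: 50.6
```

```bash
python3 -m crank '[{"jaw":-1,"x":0,"y":0,"z":0,"rx":0,"ry":0,"rz":0},{"jaw":-1,"x":0,"y":0,"z":0,"rx":0,"ry":0,"rz":0},{"jaw":-1,"x":0,"y":0,"z":0,"rx":0,"ry":0,"rz":0},{"jaw":-1,"x":0,"y":0,"z":0,"rx":0,"ry":0,"rz":0},{"jaw":-1,"x":0,"y":0,"z":0,"rx":0,"ry":0,"rz":0},{"jaw":-1,"x":0,"y":0,"z":-25,"rx":0,"ry":0,"rz":0},{"jaw":-1,"x":0,"y":0,"z":-55,"rx":0,"ry":0,"rz":0},{"jaw":-1,"x":0,"y":0,"z":-85,"rx":0,"ry":0,"rz":0},{"jaw":-1,"x":30,"y":0,"z":-95,"rx":0,"ry":0,"rz":0},{"jaw":-1,"x":65,"y":0,"z":-95,"rx":0,"ry":0,"rz":0},{"jaw":-1,"x":100,"y":0,"z":-95,"rx":0,"ry":0,"rz":0},{"jaw":-1,"x":130,"y":0,"z":-95,"rx":0,"ry":0,"rz":0},{"jaw":-1,"x":130,"y":0,"z":-95,"rx":0,"ry":0,"rz":0},{"jaw":-1,"x":130,"y":0,"z":-95,"rx":0,"ry":0,"rz":0},{"jaw":-1,"x":130,"y":0,"z":-95,"rx":0,"ry":0,"rz":0},{"jaw":-1,"x":130,"y":0,"z":-95,"rx":0,"ry":0,"rz":0}]'
python3 - <<'E'
from h import *
a=snap('scene');b=snap('side')
c1=cv2.resize(a['frame'][130:340,180:460],(800,600))
x,y=[int(v) for v in proj(b,[628,250,150])]
c1[:270,:180]=cv2.resize(b['frame'][y-60:y+60,x-40:x+40],(180,270),interpolation=3)
cv2.imwrite('pics/c11.png',c1)
E
```

```text
time_s: 30.32
eef_pos: [499.0, 250.6, 358.0]
tool_rot: [[-1.0, 0.0, -0.0], [0.0, 1.0, -0.0], [0.0, -0.0, -1.0]]
wrist_force: [-0.2, -0.3, -0.4]
finger_gap: 85.2
grasp_force: 0.0
```

View pics/c11.png

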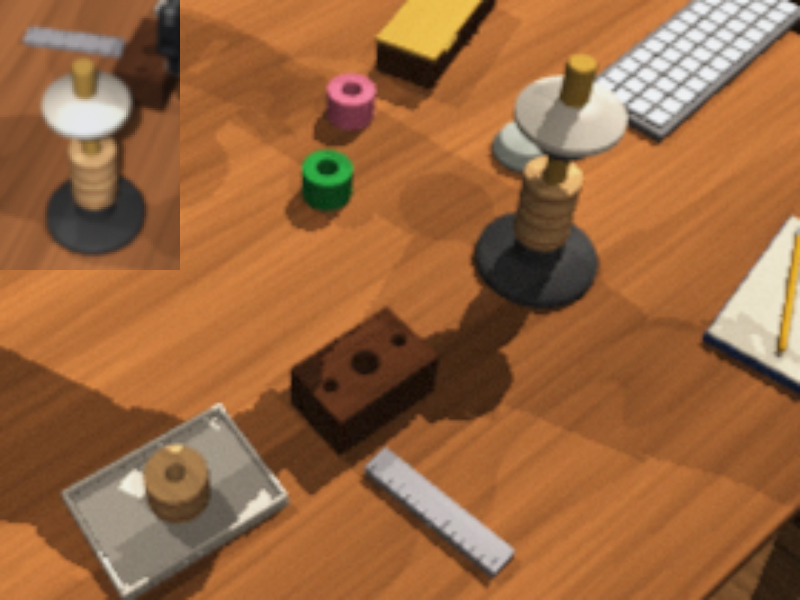

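The lamp stands assembled and level at (555,180), the tight spacer is flat in the dish at (176,480), and nothing else has moved. I'm handing it in.

```bash
python3 -c "
from cell import robot
print(robot.sign_off())"
```

```text
the job is handed in; nothing more can be done
None
```

I handed the job in at about 30 s with the stem bottomed, both fitting spacers on it, the tight spacer flat in the clip dish and the lamp head seated; `sign_off` gave no verdict, and I judged spacer fit from the measured bores (about 26, 26 and 19 mm), not by trying each one on the stem.

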